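# Lift a mothball with tongs and hold it over the jar

### The arm

A 6-joint arm with a two-finger parallel gripper is mounted at the origin on the work surface. World frame = base frame: x ahead of the robot, y to its left, z up, the work surface at z = 0. Lengths are in m, angles in rad, forces in N, time in s.
With the tool pointing down it reaches from about 0.35 to 0.975 m from the base axis. Payload 17.4 kg.
Tool frame: the origin (TCP) lies between the finger pads; the fingertips stand 14 mm ahead of it and the grasp point (between the pads) lies 5 mm behind it (tip_extent is the distance from the TCP to the fingertips, in m); z points along the fingers, y is the line along which they close (so a half turn about z gives the same grasp; the last joint's range is limited). The gripper opens to 85 mm and grips with 20 to 120 N. Pads are 22 mm wide; open, the fingers measure 114 mm over their backs; the gripper's body (76 mm by 85 mm) begins 54 mm behind the grasp point. The pads swing forward as they close: fully open they stand 13 mm farther back than shut.
Start: joints at [-1.244, 0.116, 1.442, -0, 1.584, -0.038], TCP at [0.241, -0.631, 0.245] pointing down, gripper open.
Joint ranges: [-2.83, 2.83], [-0.83, 2.19], [0.07, 2.5], [-1.14, 4.28], [0.01, 3], [-2.97, 2.97]. Speed limits (rad/s): [1.89, 1.89, 2.22, 3.14, 3.14, 3.14].

### API

Orientations are given as a unit quaternion [w, x, y, z].
In Python, from rig import sense, get_image, hand_in, tip_extent gives the robot as it stands.
- The arm moves only by the tool apply_moves, never from a script. Its argument "plan" is a list of rows, each an object of numbers: "tx", "ty", "tz": the shift along the world's x, y, z scaled (see below); "rx", "ry", "rz": the turn, a rotation vector about the world's x, y, z scaled (see below). A call has 1 to 8 rows; each row shifts and turns the commanded pose from where the row before left it; what a row does not reach is not made up. The controller multiplies each number of a shift by 3 cm and each number of a turn by 4 degrees. A row lasts 1/12 s, in which the tool goes at most 41.7 mm and 7.16 degrees, less where a joint would pass 70% of its speed; a pose out of reach is approached as far as the arm can. A call with a number of a shift or a turn outside -1 to 1 is refused whole. A call with a gripper value outside its range is refused whole. "grip" is the finger opening in mm, from 0 to 85.4, set as the call begins (left out, the last holds). The fingers move at their own pace and stop on an object; "squeeze" is the grip in N (left out, the last holds). Time passes only in rows, so rows that do not move let the fingers close. It gives the time, the measured TCP pose, the force, the opening and the grip force at its end, in the units of the state.
- sense(): the state, without advancing time (a new reading comes with each control period).
- get_image(name): name is "side" or "top"; returns a dict with "img" (384x512x3 uint8, red, green, blue), "range_z" (384x512 float32, m along the optical axis (not along the pixel's ray), 0 where there is no reading), "K" (3x3 intrinsics, pixels), "k1" (the pictures are not rectified: a ray, as slopes to the right and down, at radius r is drawn at 1 + k1 r^2 times it, then the intrinsics apply), "rvec" (rotation vector, rad) and "tvec" (3), from world to camera coordinates, as OpenCV has them. Camera axes: x right, y down, z forward; pixel columns grow to the right and rows downward; lengths in m; the calibration is good to about 2 mm. A picture is of the moment at which its call begins.
- hand_in(): hands the job in; it is judged then, once.
The state is a dict: "time": time; "joints": joint angles; "joint_vel": joint speeds; "joint_efforts": joint torques, N m; "tool_pos": TCP position; "tool_rot": TCP orientation; "force": force on the tool from outside, world axes, zero at the start; "moment": the same for the moment, N m; "gripper_width": finger opening in m; "gripper_force": force on a finger pad.
Only numpy, scipy, OpenCV 4.12 (cv2) and the standard library are available. Lean on these libraries where they do the work, as an engineer would, in place of code of your own. Each camera call takes 0.05 s, during which the arm holds its last target. There are 200 camera calls.

### The job

Pick up the tongs with the green grip pads, close them on the white mothball in the yellow dish and carry it to the open glass jar, touching the mothball only with the tongs. Finish still holding it in the squeezed tongs, still and centred over the jar's mouth, about 5 cm above the rim and touching nothing else; do not let go. Leave the jar and everything else on the shelf where it stands.

Things in the scene. Friction and masses are not known exactly. Their poses are not given: they have to be found in the camera images.
- tongs: sprung tongs lying level on their rest. Origin: mid-height between the green grip pads; x to the jaws, z up. 215 mm long (x -105 to +110), arms 20 mm tall. Green pads: x -26 to +26 mm, 48 mm over their outer faces when open; each 1 mm less closes the jaws by about 2 mm. Hinged at the black hub 90 mm behind the origin; the spring presses each finger with 3 N at first, 6.5 N at 30 mm. 80 g
- tongs_jaws (a point): point midway between the rubber jaw faces, 94 mm ahead of the tongs' origin along their x. The jaw faces are 31 mm long and 18 mm tall; the gap is about 67 mm when open and 30 mm (just gripping the mothball, jaws parallel) when the green pads measure 30 mm over their outer faces
- jaw_left: left arm of the tongs (on their +y side), steel with green grip pad and black rubber jaw; origin on its hinge at the hub
- jaw_right: right arm of the tongs (on their -y side), as the left; origin on its hinge at the hub
- rest: fixed wooden tong rest: board 150 x 100 mm, 4 mm thick, with two crossbars (12 mm wide, tops at 20 mm) 55 mm before and behind its origin (centre of its underside; x along the tongs). The tongs lie on the bars, mid-height 30 mm above the shelf, green pads over the free space between the bars
- dish: fixed yellow ceramic footed dish, 100 mm across, rim 34 mm above the shelf; in its middle a small seat ring 22 mm across, top at 38 mm, on which the mothball sits. Origin at the centre of its underside
- mothball_center (a point): centre of the hard white mothball, a ball of 30 mm diameter, about 20 g, sitting loose on the seat ring of the dish, its centre 51 mm above the shelf
- mothball: the same mothball; its frame turns as it rolls, so use the centre point
- jar: loose glass storage jar with swing-top lid, 96 mm across, 110 mm tall, 0.6 kg, standing open with its mouth up; the white lid hangs down outside on the side away from the robot (the jar's +x), reaching out to 75 mm from the axis, lower than the rim. Origin at the centre of its underside
- jar_mouth (a point): centre of the jar's open mouth, at rim height 110 mm above the shelf; the mouth is 78 mm across inside
- lantern: grey plastic battery lantern, 92 mm across, 175 mm tall, origin at the centre of its underside. Leave it alone
- earring_stand: clear acrylic earring stand with T-bars, 150 mm wide, 158 mm tall, origin under its centre. Leave it alone
- shoe_tree: steel shoe tree lying down, about 230 mm long, 40 mm tall, origin under its middle. Leave it alone
- polish_tin: round red shoe-polish tin, 76 mm across, 28 mm tall, origin under its centre. Leave it alone
- perfume: amber glass perfume bottle, 95 mm tall, origin under its centre. Leave it alone
- trinket_box: dark wooden trinket box, 114 x 154 x 64 mm, origin under its centre. Leave it alone
Not all that is in view belongs to the job. Leave any blue or pink look-alike of the jar alone. Leave any orange look-alike of the tongs alone.

How it is judged:
On the way, in this order (a step that is already met when the one before it is completed fails the run):
1. the tongs are gripped and lifted off their rest while the mothball still sits in its dish (height (world z) of tongs above 0.04 m and contact force between the fingers and tongs above 0.5 N and distance of mothball_center from where it was at the start of the episode below 0.01 m), for 0.1 s.
2. the mothball is pinched between both jaws and lifted clear of the dish (contact force between each of jaw_left, jaw_right and mothball above 0.3 N and height (world z) of mothball_center above 0.075 m and contact force between mothball and dish below 0.05 N), for 0.2 s.
At the end, for the whole second after the job is handed in: The fingers hold the tongs and both jaws press on the mothball (over 0.3 N each), which is still (under 3 cm/s), within 25 mm of the axis of the upright jar's mouth and with its centre 20 to 90 mm above the rim; ball and tongs do not touch the jar and the fingers do not touch the ball (contact force between each of jaw_left, jaw_right and mothball above 0.3 N and contact force between the fingers and tongs above 0.5 N and horizontal distance between mothball_center and jar_mouth below 0.025 m and z of mothball_center in the frame of jar between 0.13 and 0.2 m and linear speed of mothball below 0.03 m/s and angle between jar's own z axis and vertical below 0.1 rad and contact force between each of mothball, tongs and jar below 0.05 N and contact force between mothball and the fingers below 0.05 N); the arm keeps its last pose, push and grip.
It fails at once if the robot touches the mothball itself (contact force between any of the fingers, the arm and mothball above 0.2 N).
It fails at once if the jar is pushed more than 15 mm (distance of jar from where it was at the start of the episode above 0.015 m).
It fails at once if another thing on the shelf is moved more than 20 mm (distance of any of lantern, earring_stand, shoe_tree, polish_tin, perfume, trinket_box from where it was at the start of the episode above 0.02 m).
It also fails if it takes over 51 s, if anything falls off the work surface, if the arm or the gripper's body presses on something with over 40 N, if the wrist force passes 120 N, or if a joint passes its speed limit or range.

## Working session

There is one attempt and no reset: what is moved stays moved. The work goes in short steps, Python scripts to look and compute and a tool call to move; the robot and the scene stay as the last step left them, time stands still between calls to the robot, and variables do not carry over. Pictures are saved under pics/ and viewed, at most 12 in all, crops included, and the job is handed in when it is done.

Besides the shell and the picture viewer there is one more tool, called by a JSON object that holds its "name" and its "arguments". apply_moves: Moves the arm, as the interface text tells. Its arguments: {"type":"object","properties":{"plan":{"type":"array","items":{"type":"object","properties":{"tx":{"type":"number"},"ty":{"type":"number"},"tz":{"type":"number"},"rx":{"type":"number"},"ry":{"type":"number"},"rz":{"type":"number"}}}},"grip":{"type":"number"},"squeeze":{"type":"number"}},"required":["plan"]}

```bash
mkdir -p pics
cat > h.py <<'E'
import numpy as np, cv2, pickle
from rig import sense, get_image
def grab(n,f):
    d=get_image(n); cv2.imwrite(f'pics/{f}.png',cv2.cvtColor(d['img'],cv2.COLOR_RGB2BGR)); pickle.dump(d,open(f'{f}.pkl','wb')); return d
def load(f): return pickle.load(open(f'{f}.pkl','rb'))
def cloud(d):
    z=d['range_z'];h,w=z.shape;u,v=np.meshgrid(np.arange(w),np.arange(h))
    K=np.array(d['K'],float);p=np.stack([u,v],-1).reshape(-1,1,2).astype(float)
    q=cv2.undistortPoints(p,K,np.array([d['k1'],0,0,0.])).reshape(h,w,2)
    R=cv2.Rodrigues(np.array(d['rvec'],float))[0]
    c=np.dstack([q*z[...,None],z])
    P=(c-np.array(d['tvec']).ravel())@R; P[z==0]=np.nan
    return P
E
python3 - <<'E'
from h import *
for n in('top','side'):
    d=grab(n,n+'0');print(n,d['K'],d['k1'],d['rvec'],d['tvec'])
print(sense())
E
```

```text
top [[495.7445463    0.         246.95719077]
 [  0.         495.7445463  196.88794786]
 [  0.           0.           1.        ]] -0.03716254812031143 [ 2.13229148 -2.13772621  0.20733849] [0.0219928  0.51919224 1.67179783]
side [[491.33624128   0.         247.95335247]
 [  0.         491.33624128 184.49310366]
 [  0.           0.           1.        ]] 0.04041367847534751 [ 0.27954303 -2.74509544  1.32600857] [0.487995   0.11838366 1.60197197]
{'time': 0.1, 'joints': array([-1.24377435e+00,  1.16453532e-01,  1.44221382e+00, -2.49093814e-05,
        1.58398953e+00, -3.78024473e-02]), 'joint_vel': array([ 0.00147105, -0.00075947, -0.00126821,  0.00194641, -0.00024128,
       -0.00087559]), 'joint_efforts': array([ 2.52316720e-03, -7.33666492e+01, -6.33788252e+01,  1.41183391e-04,
        5.30080069e-03,  8.05023274e-05]), 'tool_pos': array([ 0.24076319, -0.63043299,  0.24461599]), 'tool_rot': array([-5.24764613e-04,  9.83408863e-01,  1.81402108e-01, -8.90045781e-05]), 'force': array([-0.60939779, -0.65894385, -0.09942689]), 'moment': array([-0.00259287,  0.00480779,  0.01137081]), 'gripper_force': 0.0, 'gripper_width': 0.08550266586141259}
```

View pics/top0.png

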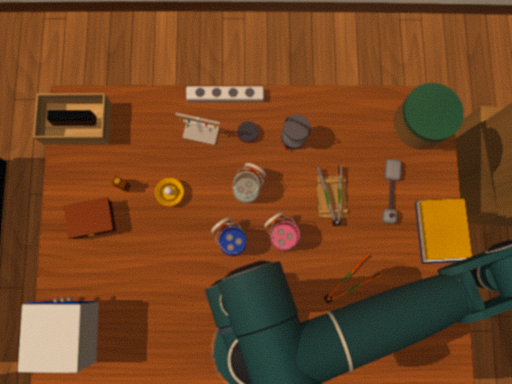

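View pics/side0.png

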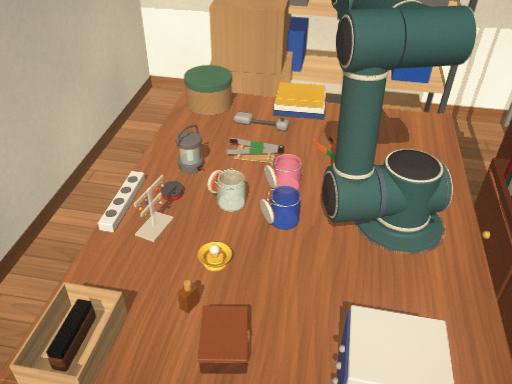

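The green-padded tongs are at about (333,195) in the top view, with the hub at (337,222) and the jaws at the top. The glass jar is at (247,185), the mothball at (169,191), and the blue and pink jars are look-alikes. Next I'll measure these points.

Run:
```python
from h import *
d=load('top0');P=cloud(d);im=d['img'].astype(int)
def box(n,u0,u1,v0,v1,m):
    M=np.zeros(im.shape[:2],bool);M[v0:v1,u0:u1]=1;M&=m&np.isfinite(P[...,0])
    q=P[M];print(n,len(q),q.mean(0).round(4),np.median(q,0).round(4),q.min(0).round(3),q.max(0).round(3));return q
r,g,b=im[...,0],im[...,1],im[...,2]
Z=P[...,2]
q=box('green',315,350,160,230,(g>r+20)&(g>b+20)&(Z<.1))
q=box('tongs',315,350,160,230,(Z>.026)&(Z<.06))
q=box('hub',328,346,210,232,(Z>.02)&(r<70))
q=box('ball',155,185,175,205,(Z>.048)&(Z<.09))
q=box('dish',150,190,172,212,(r>150)&(b<90)&(Z>.02))
q=box('jar',225,275,160,210,(Z>.10)&(Z<.13))
q=box('table',270,300,290,300,Z<1)
c=[]
for f,s,(u,v,w,h) in(('top0',5,(295,150,80,90)),('top0',5,(225,155,60,55))):
    c.append(cv2.resize(cv2.imread(f'pics/{f}.png')[v:v+h,u:u+w],None,fx=s,fy=s,interpolation=2))
H=450;o=np.zeros((H,720,3),np.uint8);o[:450,:400]=c[0];o[:275,410:710]=c[1];cv2.imwrite('pics/c1.png',o)
# side
d=load('side0');P=cloud(d);im=d['img'].astype(int);r,g,b=im[...,0],im[...,1],im[...,2];Z=P[...,2]
print('side')
q=box('green',225,290,135,158,(g>r+20)&(g>b+20)&(Z<.1))
q=box('ball',200,230,240,262,(Z>.045)&(Z<.09))
q=box('dish',190,240,235,275,(r>150)&(b<90)&(Z>.02))
q=box('jar',200,250,165,200,(Z>.10)&(Z<.13))
```

```text
green 24 [ 0.5231 -0.279   0.0407] [ 0.523  -0.281   0.0406] [ 0.503 -0.302  0.036] [ 0.544 -0.252  0.045]
tongs 287 [ 0.5221 -0.2789  0.0384] [ 0.5199 -0.2859  0.0392] [ 0.422 -0.323  0.026] [ 0.638 -0.227  0.051]
hub 21 [ 0.4287 -0.285   0.0392] [ 0.4282 -0.2811  0.0397] [ 0.422 -0.303  0.03 ] [ 0.439 -0.275  0.05 ]
ball 57 [0.5408 0.2905 0.063 ] [0.5403 0.2911 0.0623] [0.528 0.278 0.054] [0.556 0.303 0.074]
dish 361 [0.5438 0.2933 0.0315] [0.5438 0.2926 0.0306] [0.494 0.247 0.02 ] [0.59  0.339 0.069]
jar 195 [0.5642 0.02   0.1074] [0.5693 0.0148 0.1071] [ 0.508 -0.029  0.1  ] [0.623 0.068 0.12 ]
table 298 [ 0.1935 -0.0697  0.473 ] [ 0.1938 -0.0505  0.644 ] [ 0.17  -0.159 -0.008] [ 0.206 -0.018  0.669]
side
green 129 [ 0.5218 -0.2787  0.0318] [ 0.5225 -0.294   0.0327] [ 0.496 -0.353  0.007] [ 0.55  -0.245  0.045]
ball 81 [0.5388 0.3001 0.0589] [0.5381 0.3004 0.0606] [0.526 0.283 0.047] [0.555 0.31  0.068]
dish 454 [0.5414 0.2903 0.0294] [0.5391 0.2918 0.0299] [0.491 0.244 0.02 ] [0.589 0.342 0.056]
jar 219 [0.5586 0.025  0.1062] [0.5601 0.0205 0.1063] [ 0.508 -0.031  0.1  ] [0.62  0.075 0.114]
```

View pics/c1.png

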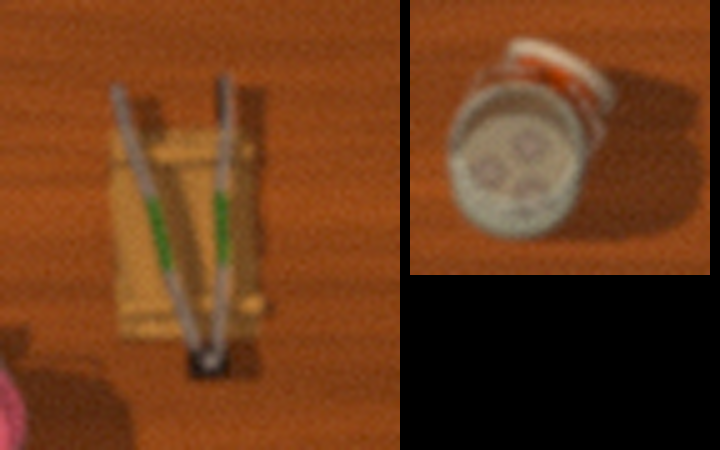

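```bash
cat >> h.py <<'E'
def ray(d,u,v,z):
    K=np.array(d['K'],float);q=cv2.undistortPoints(np.array([[[u,v]]],float),K,np.array([d['k1'],0,0,0.])).ravel()
    R=cv2.Rodrigues(np.array(d['rvec'],float))[0];t=np.array(d['tvec']).ravel()
    C=-R.T@t;r=R.T@np.array([q[0],q[1],1]);return C+r*(z-C[2])/r[2]
def proj(d,X): return cv2.projectPoints(np.array(X,float),np.array(d['rvec'],float),np.array(d['tvec'],float),np.array(d['K'],float),np.array([d['k1'],0,0,0.]))[0].reshape(-1,2)
E
python3 - <<'E'
from h import *
d=load('top0')
for n,x,y,z in(('Lpad',159,234,.04),('Rpad',222,228,.04),('hub',208,362,.04),('Ljaw',117,85,.04),('Rjaw',225,77,.04)):
    p=ray(d,295+(x+.5)/5-.5,150+(y+.5)/5-.5,z);print(n,p.round(4))
# ball: white pixels
for f,(u0,u1,v0,v1) in(('top0',(155,185,175,205)),('side0',(195,235,235,270))):
    d=load(f);P=cloud(d);im=d['img'].astype(int)
    # fit sphere centre w/ r=15 using white pts
    m=np.zeros(im.shape[:2],bool);m[v0:v1,u0:u1]=1;m&=(im[...,2]>110)&(im[...,0]-im[...,2]<70)
    v,u=np.nonzero(m);p=P[m];print(f,len(u),u.mean(),v.mean(),ray(d,u.mean(),v.mean(),.051).round(4))
    from scipy.optimize import least_squares
    p=p[p[:,2]>.045]
    s=least_squares(lambda c:np.linalg.norm(p-c,axis=1)-.015,[.541,.293,.051],loss='soft_l1',f_scale=.003);print(s.x.round(4))
a=np.linspace(0,2*np.pi,60)
o=[]
for f,(u,v,w,h) in(('top0',(215,150,70,65)),('side0',(200,155,65,65))):
    d=load(f);I=cv2.resize(cv2.imread(f'pics/{f}.png')[v:v+h,u:u+w],None,fx=6,fy=6,interpolation=2)
    I=cv2.copyMakeBorder(I,0,390-h*6,0,420-w*6,0)if 1 else I
    for r,z,c in((.048,.0,(255,255,0)),(.039,.11,(0,255,0))):
        X=np.c_[.556+r*np.cos(a),.0195+r*np.sin(a),0*a+z];pp=(proj(d,X)-[u,v]+.5)*6-.5
        cv2.polylines(I,[pp.round().astype(int)],True,c,1)
    o.append(I[:, :395])
cv2.imwrite('pics/c2.png',np.hstack(o))
E
```

```text
Lpad [ 0.5218 -0.2568  0.04  ]
Rpad [ 0.526  -0.3012  0.04  ]
hub [ 0.4317 -0.288   0.04  ]
Ljaw [ 0.6287 -0.2305  0.04  ]
Rjaw [ 0.6345 -0.3074  0.04  ]
top0 30 167.56666666666666 190.2 [0.5422 0.2953 0.051 ]
[0.5429 0.2878 0.0543]
side0 74 214.2027027027027 249.24324324324326 [0.5387 0.2935 0.051 ]
[0.5406 0.2944 0.051 ]
```

View pics/c2.png

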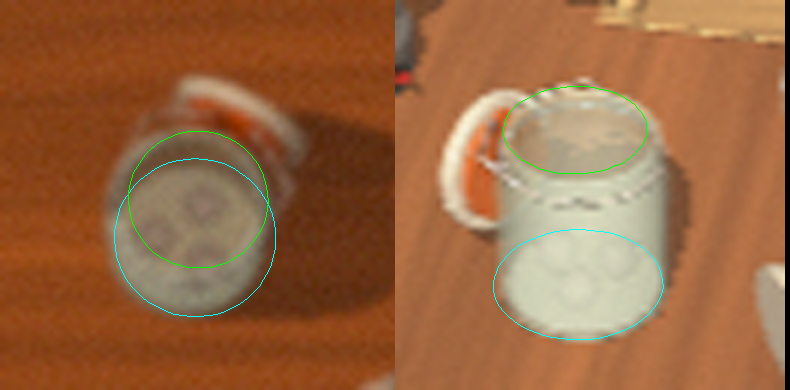

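{"name": "apply_moves", "arguments": {"plan": [{"tx": 0.78, "ty": 0.97, "rz": -0.32}, {"tx": 0.78, "ty": 0.97, "rz": -0.32}, {"tx": 0.78, "ty": 0.97, "rz": -0.32}, {"tx": 0.78, "ty": 0.97, "rz": -0.32}, {"tx": 0.78, "ty": 0.97, "rz": -0.32}, {"tx": 0.78, "ty": 0.97, "rz": -0.32}, {"tx": 0.78, "ty": 0.97, "rz": -0.32}, {"tx": 0.78, "ty": 0.97, "rz": -0.32}], "grip": 85}}

```text
schema error: expected keys tx, ty, tz, rx, ry, rz
```

{"name": "apply_moves", "arguments": {"plan": [{"tx": 0.78, "ty": 0.97, "rz": -0.32}, {"tx": 0.78, "ty": 0.97, "rz": -0.32}, {"tx": 0.78, "ty": 0.97, "rz": -0.32}, {"tx": 0.78, "ty": 0.97, "rz": -0.32}, {}, {}]}}

```text
schema error: expected keys tx, ty, tz, rx, ry, rz
```

Run:
```python
from h import *
import rig
from scipy.spatial.transform import Rotation as R
s=sense();q=s['tool_rot'];print(s['tool_pos'],R.from_quat(np.roll(q,-1)).as_matrix().round(4).tolist(),s['force'],s['joints'])
print(rig.tip_extent() if callable(rig.tip_extent) else rig.tip_extent)
```

```text
[ 0.24076319 -0.63043299  0.24461599] [[0.9342, 0.3568, -0.0004], [0.3568, -0.9342, 0.001], [0.0, -0.0011, -1.0]] [-0.60939779 -0.65894385 -0.09942689] [-1.24377435e+00  1.16453532e-01  1.44221382e+00 -2.49093814e-05
  1.58398953e+00 -3.78024473e-02]
0.014
```

{"name": "apply_moves", "arguments": {"plan": [{"tx": 0.78, "ty": 0.97, "tz": 0, "rx": 0, "ry": 0, "rz": -0.32}, {"tx": 0.78, "ty": 0.97, "tz": 0, "rx": 0, "ry": 0, "rz": -0.32}, {"tx": 0.78, "ty": 0.97, "tz": 0, "rx": 0, "ry": 0, "rz": -0.32}, {"tx": 0.78, "ty": 0.97, "tz": 0, "rx": 0, "ry": 0, "rz": -0.32}, {"tx": 0.78, "ty": 0.97, "tz": 0, "rx": 0, "ry": 0, "rz": -0.32}, {"tx": 0.78, "ty": 0.97, "tz": 0, "rx": 0, "ry": 0, "rz": -0.32}, {"tx": 0.78, "ty": 0.97, "tz": 0, "rx": 0, "ry": 0, "rz": -0.32}, {"tx": 0.78, "ty": 0.97, "tz": 0, "rx": 0, "ry": 0, "rz": -0.32}], "grip": 85}}

```text
time: 0.77
tool_pos: [0.4287, -0.3961, 0.2451]
tool_rot: [-0.0, 0.996, 0.092, -0.0]
force: [0.5, -1.3, 0.2]
gripper_width: 0.085
gripper_force: 0.0
```

{"name": "apply_moves", "arguments": {"plan": [{"tx": 0.78, "ty": 0.97, "tz": 0, "rx": 0, "ry": 0, "rz": -0.32}, {"tx": 0.78, "ty": 0.97, "tz": 0, "rx": 0, "ry": 0, "rz": -0.32}, {"tx": 0.78, "ty": 0.97, "tz": 0, "rx": 0, "ry": 0, "rz": -0.32}, {"tx": 0.78, "ty": 0.97, "tz": 0, "rx": 0, "ry": 0, "rz": -0.32}, {"tx": 0, "ty": 0, "tz": 0, "rx": 0, "ry": 0, "rz": 0}, {"tx": 0, "ty": 0, "tz": 0, "rx": 0, "ry": 0, "rz": 0}]}}

```text
time: 1.27
tool_pos: [0.5224, -0.2799, 0.2449]
tool_rot: [-0.0, 0.999, 0.05, -0.0]
force: [-0.4, -0.4, 0.2]
gripper_width: 0.0851
gripper_force: 0.0
```

```bash
cat > st.py <<'E'
from h import *
from scipy.spatial.transform import Rotation as R
s=sense();m=R.from_quat(np.roll(s['tool_rot'],-1)).as_matrix()
print(s['time'],s['tool_pos'].round(4),'yaw',np.degrees(np.arctan2(m[1,0],m[0,0])).round(2),'z',m[:,2].round(4),s['force'].round(2),s['gripper_width'],s['gripper_force'])
E
python3 st.py
```

```text
1.2667 [ 0.5224 -0.2799  0.2449] yaw 5.71 z [-6.e-04  3.e-04 -1.e+00] [-0.44 -0.39  0.16] 0.08512239932113917 0.0
```

{"name": "apply_moves", "arguments": {"plan": [{"tx": 0, "ty": 0, "tz": -0.95, "rx": 0, "ry": 0, "rz": 0}, {"tx": 0, "ty": 0, "tz": -0.95, "rx": 0, "ry": 0, "rz": 0}, {"tx": 0, "ty": 0, "tz": -0.95, "rx": 0, "ry": 0, "rz": 0}, {"tx": 0, "ty": 0, "tz": -0.95, "rx": 0, "ry": 0, "rz": 0}, {"tx": 0, "ty": 0, "tz": -0.95, "rx": 0, "ry": 0, "rz": 0}, {"tx": 0, "ty": 0, "tz": -0.5, "rx": 0, "ry": 0, "rz": 0}, {"tx": 0, "ty": 0, "tz": -0.3, "rx": 0, "ry": 0, "rz": 0}, {"tx": 0, "ty": 0, "tz": 0, "rx": 0, "ry": 0, "rz": 0}]}}

```text
time: 1.93
tool_pos: [0.5203, -0.2818, 0.0768]
tool_rot: [-0.001, 0.999, 0.048, -0.001]
force: [-0.2, -0.3, -0.0]
gripper_width: 0.0848
gripper_force: 0.0
```

```bash
python3 - <<'E'
from h import *
o=[]
for n,(u,v,w,h) in(('side',(205,110,100,65)),('top',(285,140,100,90))):
    d=grab(n,n+'1');I=cv2.imread(f'pics/{n}1.png')[v:v+h,u:u+w];I=cv2.resize(I,None,fx=4,fy=4,interpolation=2);o.append(cv2.copyMakeBorder(I,0,360-I.shape[0],0,0,0))
cv2.imwrite('pics/c3.png',np.hstack(o))
E
python3 st.py
```

```text
2.0333 [ 0.5216 -0.2821  0.0797] yaw 5.51 z [ 6.e-04 -5.e-04 -1.e+00] [0.7  0.07 0.74] 0.08508817993372814 0.0
```

View pics/c3.png

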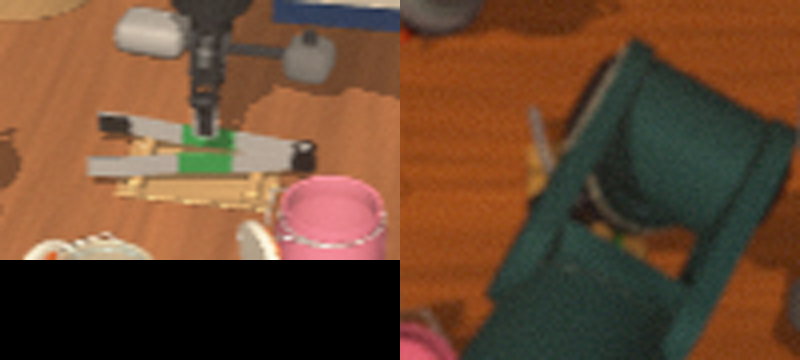

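The side crop shows the fingers at x≈206, centred over the green pads (180–235). I'll go down and close lightly.

{"name": "apply_moves", "arguments": {"plan": [{"tx": 0, "ty": 0.08, "tz": -0.5, "rx": 0, "ry": 0, "rz": 0}, {"tx": 0, "ty": 0, "tz": -0.5, "rx": 0, "ry": 0, "rz": 0}, {"tx": 0, "ty": 0, "tz": -0.5, "rx": 0, "ry": 0, "rz": 0}, {"tx": 0, "ty": 0, "tz": -0.3, "rx": 0, "ry": 0, "rz": 0}, {"tx": 0, "ty": 0, "tz": 0, "rx": 0, "ry": 0, "rz": 0}, {"tx": 0, "ty": 0, "tz": 0, "rx": 0, "ry": 0, "rz": 0}]}}

```text
time: 2.53
tool_pos: [0.5219, -0.2793, 0.0257]
tool_rot: [0.0, 0.999, 0.048, 0.0]
force: [-1.1, 0.0, -1.0]
gripper_width: 0.0852
gripper_force: 0.0
```

{"name": "apply_moves", "arguments": {"plan": [{"tx": 0, "ty": 0, "tz": 0, "rx": 0, "ry": 0, "rz": 0}, {"tx": 0, "ty": 0, "tz": 0, "rx": 0, "ry": 0, "rz": 0}, {"tx": 0, "ty": 0, "tz": 0, "rx": 0, "ry": 0, "rz": 0}, {"tx": 0, "ty": 0, "tz": 0, "rx": 0, "ry": 0, "rz": 0}, {"tx": 0, "ty": 0, "tz": 0, "rx": 0, "ry": 0, "rz": 0}, {"tx": 0, "ty": 0, "tz": 0, "rx": 0, "ry": 0, "rz": 0}, {"tx": 0, "ty": 0, "tz": 0, "rx": 0, "ry": 0, "rz": 0}, {"tx": 0, "ty": 0, "tz": 0, "rx": 0, "ry": 0, "rz": 0}], "grip": 44, "squeeze": 30}}

```text
time: 3.2
tool_pos: [0.5221, -0.2793, 0.0259]
tool_rot: [0.0, 0.999, 0.048, 0.001]
force: [-1.2, 0.3, 5.9]
gripper_width: 0.0443
gripper_force: 5.1
```

```bash
python3 st.py
```

```text
3.2 [ 0.5221 -0.2793  0.0259] yaw 5.54 z [ 1.3e-03 -8.0e-04 -1.0e+00] [-1.24  0.27  5.91] 0.04430222803339221 5.135984575026669
```

{"name": "apply_moves", "arguments": {"plan": [{"tx": 0, "ty": 0, "tz": 0.1, "rx": 0, "ry": 0, "rz": 0}, {"tx": 0, "ty": 0, "tz": 0.2, "rx": 0, "ry": 0, "rz": 0}, {"tx": 0, "ty": 0, "tz": 0.4, "rx": 0, "ry": 0, "rz": 0}, {"tx": 0, "ty": 0, "tz": 0.5, "rx": 0, "ry": 0, "rz": 0}, {"tx": 0, "ty": 0, "tz": 0.5, "rx": 0, "ry": 0, "rz": 0}, {"tx": 0, "ty": 0, "tz": 0.5, "rx": 0, "ry": 0, "rz": 0}, {"tx": 0, "ty": 0, "tz": 0, "rx": 0, "ry": 0, "rz": 0}, {"tx": 0, "ty": 0, "tz": 0, "rx": 0, "ry": 0, "rz": 0}]}}

```text
time: 3.87
tool_pos: [0.522, -0.2792, 0.0921]
tool_rot: [0.001, 0.999, 0.048, 0.001]
force: [-0.1, 1.1, -1.6]
gripper_width: 0.0438
gripper_force: 3.6
```

```bash
python3 st.py
python3 - <<'E'
from h import *
o=[]
for n,(u,v,w,h) in(('side',(205,90,100,85)),('top',(285,140,100,90))):
    d=grab(n,n+'2');I=cv2.imread(f'pics/{n}2.png')[v:v+h,u:u+w];I=cv2.resize(I,None,fx=4,fy=4,interpolation=2);o.append(cv2.copyMakeBorder(I,0,360-I.shape[0],0,0,0))
cv2.imwrite('pics/c4.png',np.hstack(o))
E
```

```text
3.8667 [ 0.522  -0.2792  0.0921] yaw 5.54 z [ 0.0018 -0.001  -1.    ] [-0.09  1.14 -1.62] 0.04378240193704759 3.5655207809759304
```

View pics/c4.png

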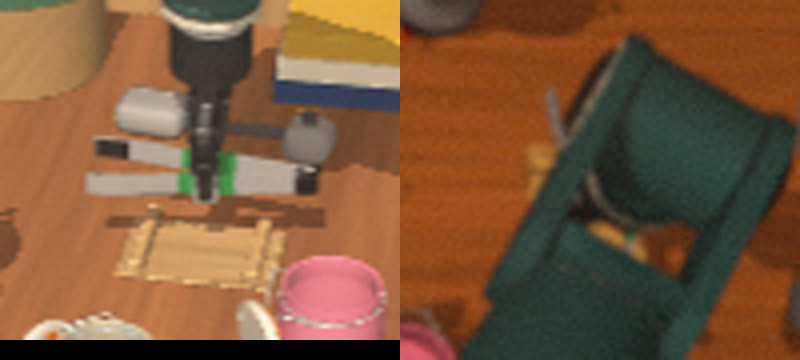

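{"name": "apply_moves", "arguments": {"plan": [{"tx": 0, "ty": 0, "tz": 0.3, "rx": 0, "ry": 0, "rz": 0}, {"tx": 0, "ty": 0, "tz": 0.6, "rx": 0, "ry": 0, "rz": 0}, {"tx": -0.1, "ty": 0, "tz": 0.7, "rx": 0, "ry": 0, "rz": 0}, {"tx": -0.4, "ty": 0, "tz": 0.7, "rx": 0, "ry": 0, "rz": 0}, {"tx": -0.6, "ty": 0, "tz": 0.7, "rx": 0, "ry": 0, "rz": 0}, {"tx": -0.6, "ty": 0.2, "tz": 0.5, "rx": 0, "ry": 0, "rz": 0}, {"tx": -0.5, "ty": 0.4, "tz": 0.2, "rx": 0, "ry": 0, "rz": 0}, {"tx": -0.3, "ty": 0.6, "tz": 0, "rx": 0, "ry": 0, "rz": 0}]}}

```text
time: 4.63
tool_pos: [0.4456, -0.2435, 0.2036]
tool_rot: [0.001, 0.999, 0.048, 0.001]
force: [-0.0, 1.5, -1.3]
gripper_width: 0.0438
gripper_force: 3.6
```

{"name": "apply_moves", "arguments": {"plan": [{"tx": 0, "ty": 0.8, "tz": 0, "rx": 0, "ry": 0, "rz": 0}, {"tx": 0, "ty": 0.8, "tz": 0, "rx": 0, "ry": 0, "rz": 0}, {"tx": 0, "ty": 0.8, "tz": 0, "rx": 0, "ry": 0, "rz": 0}, {"tx": 0, "ty": 0.8, "tz": 0, "rx": 0, "ry": 0, "rz": 0}, {"tx": 0, "ty": 0.8, "tz": 0, "rx": 0, "ry": 0, "rz": 0}, {"tx": 0, "ty": 0.8, "tz": 0, "rx": 0, "ry": 0, "rz": 0}, {"tx": 0, "ty": 0.8, "tz": 0, "rx": 0, "ry": 0, "rz": 0}, {"tx": 0, "ty": 0.8, "tz": 0, "rx": 0, "ry": 0, "rz": 0}]}}

```text
time: 5.3
tool_pos: [0.4462, -0.0499, 0.2019]
tool_rot: [-0.0, 0.999, 0.048, -0.0]
force: [0.3, 0.0, -0.7]
gripper_width: 0.044
gripper_force: 3.6
```

{"name": "apply_moves", "arguments": {"plan": [{"tx": 0, "ty": 0.8, "tz": 0, "rx": 0, "ry": 0, "rz": 0}, {"tx": 0, "ty": 0.8, "tz": 0, "rx": 0, "ry": 0, "rz": 0}, {"tx": 0, "ty": 0.8, "tz": 0, "rx": 0, "ry": 0, "rz": 0}, {"tx": 0, "ty": 0.8, "tz": 0, "rx": 0, "ry": 0, "rz": 0}, {"tx": 0, "ty": 0.8, "tz": 0, "rx": 0, "ry": 0, "rz": 0}, {"tx": 0, "ty": 0.8, "tz": 0, "rx": 0, "ry": 0, "rz": 0}, {"tx": 0, "ty": 0.8, "tz": 0, "rx": 0, "ry": 0, "rz": 0}, {"tx": 0, "ty": 0.8, "tz": 0, "rx": 0, "ry": 0, "rz": 0}]}}

```text
time: 5.97
tool_pos: [0.4462, 0.1422, 0.2019]
tool_rot: [0.0, 0.999, 0.048, -0.0]
force: [0.4, 0.1, -1.7]
gripper_width: 0.0442
gripper_force: 3.6
```

{"name": "apply_moves", "arguments": {"plan": [{"tx": 0, "ty": 0.7, "tz": 0, "rx": 0, "ry": 0, "rz": 0}, {"tx": 0, "ty": 0.6, "tz": 0, "rx": 0, "ry": 0, "rz": 0}, {"tx": 0, "ty": 0.5, "tz": 0, "rx": 0, "ry": 0, "rz": 0}, {"tx": 0, "ty": 0.4, "tz": 0, "rx": 0, "ry": 0, "rz": 0}, {"tx": 0, "ty": 0.3, "tz": 0, "rx": 0, "ry": 0, "rz": 0}, {"tx": 0, "ty": 0, "tz": 0, "rx": 0, "ry": 0, "rz": 0}, {"tx": 0, "ty": 0, "tz": 0, "rx": 0, "ry": 0, "rz": 0}]}}

```text
time: 6.55
tool_pos: [0.4466, 0.2159, 0.2017]
tool_rot: [0.0, 0.999, 0.049, -0.0]
force: [-0.4, 0.0, 0.0]
gripper_width: 0.0441
gripper_force: 3.6
```

```bash
python3 st.py
```

```text
6.55 [0.4466 0.2159 0.2017] yaw 5.57 z [-3.e-04 -4.e-04 -1.e+00] [-0.45  0.03  0.  ] 0.044101557186785774 3.565648751682602
```

{"name": "apply_moves", "arguments": {"plan": [{"tx": 0, "ty": 0.4, "tz": 0, "rx": 0, "ry": 0, "rz": 0}, {"tx": 0, "ty": 0.6, "tz": -0.3, "rx": 0, "ry": 0, "rz": 0}, {"tx": 0, "ty": 0.6, "tz": -0.6, "rx": 0, "ry": 0, "rz": 0}, {"tx": 0, "ty": 0.5, "tz": -0.7, "rx": 0, "ry": 0, "rz": 0}, {"tx": 0, "ty": 0.2, "tz": -0.7, "rx": 0, "ry": 0, "rz": 0}, {"tx": 0, "ty": 0, "tz": -0.7, "rx": 0, "ry": 0, "rz": 0}, {"tx": 0, "ty": 0, "tz": -0.4, "rx": 0, "ry": 0, "rz": 0}, {"tx": 0, "ty": 0, "tz": 0, "rx": 0, "ry": 0, "rz": 0}]}}

```text
time: 7.22
tool_pos: [0.4457, 0.2843, 0.0972]
tool_rot: [0.001, 0.999, 0.048, -0.002]
force: [0.2, -0.7, -1.1]
gripper_width: 0.0442
gripper_force: 3.6
```

```bash
python3 st.py
python3 - <<'E'
from h import *
o=[]
for n,(u,v,w,h) in(('side',(190,195,90,80)),('top',(140,155,90,80))):
    d=grab(n,n+'3');I=cv2.imread(f'pics/{n}3.png')[v:v+h,u:u+w];I=cv2.resize(I,None,fx=4,fy=4,interpolation=2);o.append(I)
cv2.imwrite('pics/c5.png',np.hstack(o))
E
```

```text
7.2167 [0.4457 0.2843 0.0972] yaw 5.52 z [-0.0033 -0.002  -1.    ] [ 0.19 -0.69 -1.14] 0.044204539712883094 3.5661973533569835
```

View pics/c5.png

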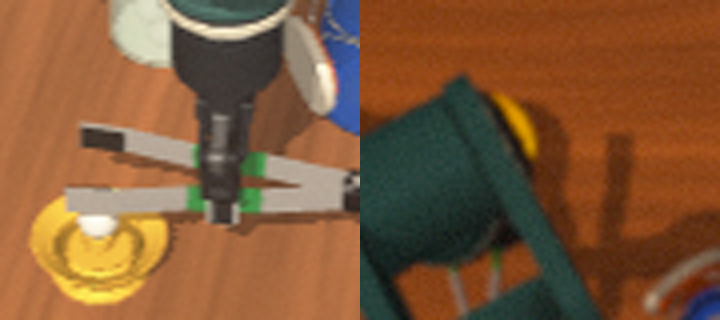

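The side crop shows both jaws above the dish: the far rubber is at about (103,138) in the crop, the near jaw tip at (68,198) and the ball at (97,225). I'll check the jaw midpoint by depth.

Run:
```python
from h import *
d=load('side3');P=cloud(d);im=d['img'].astype(int)
Z=P[...,2]
S=(P[...,0]>.50)&(P[...,0]<.58)&(Z>.08)&(Z<.13)&(P[...,1]>.23)&(P[...,1]<.36)
q=P[S];print(len(q))
for lo,hi in((.23,.292),(.292,.36)):
    k=q[(q[:,1]>lo)&(q[:,1]<hi)];print(len(k),k.mean(0).round(4),k.min(0).round(4),k.max(0).round(4))
for u,v in((210.3,227),(221,232),(206.5,244.5)):
    print(P[int(round(v)),int(round(u))].round(4))
# predicted pixels of jaw tips bottom corners, given TCP
a=np.radians(5.5);c,s=np.cos(a),np.sin(a);o=np.array([.4457,.2843,.1013])
for x,y,z in((110,31,0),(110,-31,0),(110,35,0),(94,0,0)):
    print(x,y,((proj(d,[o+np.array([x*c-y*s,x*s+y*c,z])/1000])-[190,195]+.5)*4-.5).round(1))
print('ball',((proj(d,[[.541,.2935,.051]])-[190,195]+.5)*4-.5))
```

```text
232
118 [0.53   0.2657 0.1057] [0.5    0.2597 0.0906] [0.5598 0.2717 0.1167]
114 [0.5259 0.3266 0.106 ] [0.5011 0.3161 0.0923] [0.5515 0.3345 0.1197]
[0.5555 0.2682 0.1127]
[0.5244 0.2648 0.0958]
[0.5501 0.3322 0.1085]
110 31 [[ 65.4 197.8]]
110 -31 [[ 80.1 136.5]]
110 35 [[ 64.5 201.9]]
94 0 [[ 95.2 168.4]]
ball [[ 95.30943398 217.98147996]]
```

{"name": "apply_moves", "arguments": {"plan": [{"tx": 0, "ty": 0, "tz": -0.2, "rx": 0, "ry": 0, "rz": 0}, {"tx": 0, "ty": 0, "tz": -0.4, "rx": 0, "ry": 0, "rz": 0}, {"tx": 0, "ty": 0, "tz": -0.4, "rx": 0, "ry": 0, "rz": 0}, {"tx": 0, "ty": 0, "tz": -0.4, "rx": 0, "ry": 0, "rz": 0}, {"tx": 0, "ty": 0, "tz": -0.2, "rx": 0, "ry": 0, "rz": 0}, {"tx": 0, "ty": 0, "tz": -0.1, "rx": 0, "ry": 0, "rz": 0}, {"tx": 0, "ty": 0, "tz": 0, "rx": 0, "ry": 0, "rz": 0}, {"tx": 0, "ty": 0, "tz": 0, "rx": 0, "ry": 0, "rz": 0}]}}

```text
time: 7.98
tool_pos: [0.4467, 0.2851, 0.0489]
tool_rot: [-0.0, 0.999, 0.048, -0.0]
force: [-0.6, 0.1, -1.3]
gripper_width: 0.0439
gripper_force: 3.6
```

```bash
python3 st.py
python3 - <<'E'
from h import *
n='side';u,v,w,h=(190,205,90,75)
d=grab(n,n+'4');I=cv2.imread(f'pics/{n}4.png')[v:v+h,u:u+w];I=cv2.resize(I,None,fx=6,fy=6,interpolation=2)
cv2.imwrite('pics/c6.png',I)
E
```

```text
7.9833 [0.4467 0.2851 0.0489] yaw 5.54 z [-0.  0. -1.] [-0.59  0.14 -1.27] 0.04392197148610436 3.565819753857795
```

View pics/c6.png

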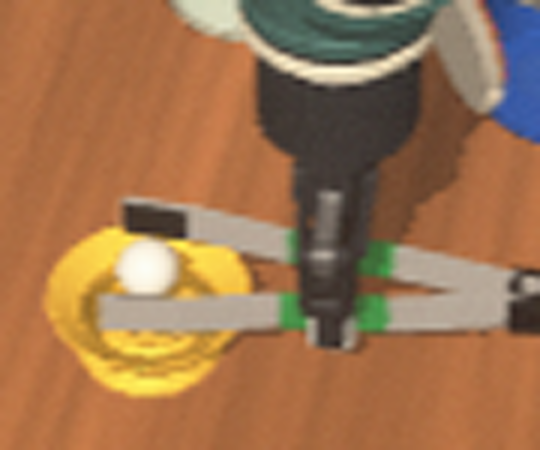

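{"name": "apply_moves", "arguments": {"plan": [{"tx": 0, "ty": 0, "tz": 0, "rx": 0, "ry": 0, "rz": 0}, {"tx": 0, "ty": 0, "tz": 0, "rx": 0, "ry": 0, "rz": 0}, {"tx": 0, "ty": 0, "tz": 0, "rx": 0, "ry": 0, "rz": 0}, {"tx": 0, "ty": 0, "tz": 0, "rx": 0, "ry": 0, "rz": 0}], "grip": 35}}

```text
time: 8.37
tool_pos: [0.4467, 0.2851, 0.0491]
tool_rot: [-0.0, 0.999, 0.048, 0.0]
force: [0.3, -0.4, -0.8]
gripper_width: 0.0353
gripper_force: 4.9
```

{"name": "apply_moves", "arguments": {"plan": [{"tx": 0, "ty": 0, "tz": 0, "rx": 0, "ry": 0, "rz": 0}, {"tx": 0, "ty": 0, "tz": 0, "rx": 0, "ry": 0, "rz": 0}, {"tx": 0, "ty": 0, "tz": 0, "rx": 0, "ry": 0, "rz": 0}, {"tx": 0, "ty": 0, "tz": 0, "rx": 0, "ry": 0, "rz": 0}], "grip": 31.5}}

```text
time: 8.7
tool_pos: [0.4466, 0.285, 0.0488]
tool_rot: [0.0, 0.999, 0.048, 0.0]
force: [0.4, -0.0, -0.4]
gripper_width: 0.0318
gripper_force: 5.9
```

{"name": "apply_moves", "arguments": {"plan": [{"tx": 0, "ty": 0, "tz": 0, "rx": 0, "ry": 0, "rz": 0}, {"tx": 0, "ty": 0, "tz": 0, "rx": 0, "ry": 0, "rz": 0}, {"tx": 0, "ty": 0, "tz": 0, "rx": 0, "ry": 0, "rz": 0}, {"tx": 0, "ty": 0, "tz": 0, "rx": 0, "ry": 0, "rz": 0}, {"tx": 0, "ty": 0, "tz": 0, "rx": 0, "ry": 0, "rz": 0}, {"tx": 0, "ty": 0, "tz": 0, "rx": 0, "ry": 0, "rz": 0}], "grip": 26}}

```text
time: 9.2
tool_pos: [0.4466, 0.285, 0.0488]
tool_rot: [-0.0, 0.999, 0.048, 0.0]
force: [0.1, 0.5, 0.3]
gripper_width: 0.0293
gripper_force: 29.6
```

```bash
python3 st.py
python3 - <<'E'
from h import *
n='side';u,v,w,h=(190,205,90,75)
d=grab(n,n+'5');I=cv2.imread(f'pics/{n}5.png')[v:v+h,u:u+w];I=cv2.resize(I,None,fx=6,fy=6,interpolation=2)
cv2.imwrite('pics/c7.png',I)
E
```

```text
9.2 [0.4466 0.285  0.0488] yaw 5.54 z [ 0.  0. -1.] [0.07 0.54 0.31] 0.02928435421165425 29.588020741939545
```

View pics/c7.png

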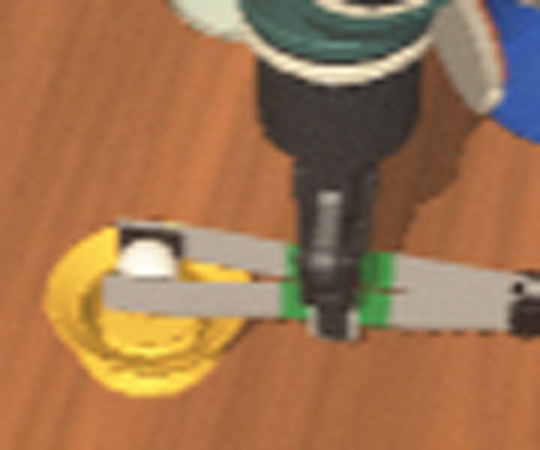

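The ball is pinched between both jaws, with 29.6 N at a 29.3 mm opening. Lifting now.

{"name": "apply_moves", "arguments": {"plan": [{"tx": 0, "ty": 0, "tz": 0.1, "rx": 0, "ry": 0, "rz": 0}, {"tx": 0, "ty": 0, "tz": 0.2, "rx": 0, "ry": 0, "rz": 0}, {"tx": 0, "ty": 0, "tz": 0.4, "rx": 0, "ry": 0, "rz": 0}, {"tx": 0, "ty": 0, "tz": 0.5, "rx": 0, "ry": 0, "rz": 0}, {"tx": 0, "ty": 0, "tz": 0.4, "rx": 0, "ry": 0, "rz": 0}, {"tx": 0, "ty": 0, "tz": 0.2, "rx": 0, "ry": 0, "rz": 0}, {"tx": 0, "ty": 0, "tz": 0, "rx": 0, "ry": 0, "rz": 0}, {"tx": 0, "ty": 0, "tz": 0, "rx": 0, "ry": 0, "rz": 0}]}}

```text
time: 9.92
tool_pos: [0.4467, 0.285, 0.103]
tool_rot: [-0.0, 0.999, 0.048, 0.0]
force: [0.3, 0.6, -1.3]
gripper_width: 0.0287
gripper_force: 29.7
```

{"name": "apply_moves", "arguments": {"plan": [{"tx": 0, "ty": 0, "tz": 0.2, "rx": 0, "ry": 0, "rz": 0}, {"tx": 0, "ty": 0, "tz": 0.4, "rx": 0, "ry": 0, "rz": 0}, {"tx": 0, "ty": 0, "tz": 0.6, "rx": 0, "ry": 0, "rz": 0}, {"tx": 0, "ty": 0, "tz": 0.6, "rx": 0, "ry": 0, "rz": 0}, {"tx": 0, "ty": 0, "tz": 0.6, "rx": 0, "ry": 0, "rz": 0}, {"tx": 0, "ty": 0, "tz": 0.4, "rx": 0, "ry": 0, "rz": 0}, {"tx": 0, "ty": 0, "tz": 0.2, "rx": 0, "ry": 0, "rz": 0}, {"tx": 0, "ty": 0, "tz": 0, "rx": 0, "ry": 0, "rz": 0}]}}

```text
time: 10.58
tool_pos: [0.4469, 0.2852, 0.1942]
tool_rot: [-0.0, 0.999, 0.048, 0.001]
force: [0.4, 0.4, -0.4]
gripper_width: 0.0291
gripper_force: 29.7
```

```bash
python3 st.py
python3 - <<'E'
from h import *
n='side';u,v,w,h=(180,130,100,75)
d=grab(n,n+'6');I=cv2.imread(f'pics/{n}6.png')[v:v+h,u:u+w];I=cv2.resize(I,None,fx=6,fy=6,interpolation=2)
cv2.imwrite('pics/c8.png',I)
E
```

```text
10.5833 [0.4469 0.2852 0.1942] yaw 5.54 z [ 1.5e-03  9.0e-04 -1.0e+00] [ 0.36  0.38 -0.38] 0.02910469143873748 29.729468822479248
```

View pics/c8.png

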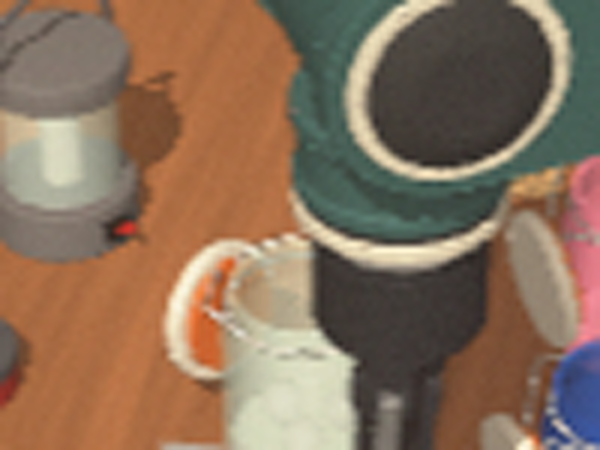

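The opening is steady at 29.1 mm under load, so the ball is still held. This crop missed the tongs. Moving over the jar.

{"name": "apply_moves", "arguments": {"plan": [{"tx": 0, "ty": -0.3, "tz": 0, "rx": 0, "ry": 0, "rz": 0}, {"tx": 0, "ty": -0.5, "tz": 0, "rx": 0, "ry": 0, "rz": 0}, {"tx": 0, "ty": -0.6, "tz": 0, "rx": 0, "ry": 0, "rz": 0}, {"tx": 0, "ty": -0.6, "tz": 0, "rx": 0, "ry": 0, "rz": 0}, {"tx": 0.1, "ty": -0.6, "tz": 0, "rx": 0, "ry": 0, "rz": 0}, {"tx": 0.1, "ty": -0.6, "tz": 0, "rx": 0, "ry": 0, "rz": 0}, {"tx": 0.1, "ty": -0.6, "tz": 0, "rx": 0, "ry": 0, "rz": 0}, {"tx": 0.1, "ty": -0.6, "tz": 0, "rx": 0, "ry": 0, "rz": 0}]}}

```text
time: 11.3
tool_pos: [0.4581, 0.1515, 0.1916]
tool_rot: [0.0, 0.999, 0.048, -0.001]
force: [0.2, 1.0, -0.5]
gripper_width: 0.0294
gripper_force: 29.7
```

{"name": "apply_moves", "arguments": {"plan": [{"tx": 0.1, "ty": -0.6, "tz": 0, "rx": 0, "ry": 0, "rz": 0}, {"tx": 0, "ty": -0.6, "tz": 0, "rx": 0, "ry": 0, "rz": 0}, {"tx": 0, "ty": -0.6, "tz": 0, "rx": 0, "ry": 0, "rz": 0}, {"tx": 0, "ty": -0.6, "tz": 0, "rx": 0, "ry": 0, "rz": 0}, {"tx": 0, "ty": -0.6, "tz": 0, "rx": 0, "ry": 0, "rz": 0}, {"tx": 0, "ty": -0.6, "tz": 0, "rx": 0, "ry": 0, "rz": 0}, {"tx": 0, "ty": -0.5, "tz": 0, "rx": 0, "ry": 0, "rz": 0}, {"tx": 0, "ty": -0.4, "tz": 0, "rx": 0, "ry": 0, "rz": 0}]}}

```text
time: 11.97
tool_pos: [0.4609, 0.0165, 0.1916]
tool_rot: [0.0, 0.999, 0.048, -0.001]
force: [-0.5, 0.2, -0.4]
gripper_width: 0.029
gripper_force: 29.8
```

{"name": "apply_moves", "arguments": {"plan": [{"tx": 0, "ty": -0.2, "tz": -0.2, "rx": 0, "ry": 0, "rz": 0}, {"tx": 0, "ty": 0, "tz": -0.3, "rx": 0, "ry": 0, "rz": 0}, {"tx": 0, "ty": 0, "tz": -0.3, "rx": 0, "ry": 0, "rz": 0}, {"tx": 0, "ty": 0, "tz": -0.2, "rx": 0, "ry": 0, "rz": 0}, {"tx": 0, "ty": 0, "tz": 0, "rx": 0, "ry": 0, "rz": 0}, {"tx": 0, "ty": 0, "tz": 0, "rx": 0, "ry": 0, "rz": 0}, {"tx": 0, "ty": 0, "tz": 0, "rx": 0, "ry": 0, "rz": 0}]}}

```text
time: 12.55
tool_pos: [0.4617, 0.0124, 0.163]
tool_rot: [-0.0, 0.999, 0.049, 0.0]
force: [1.4, -0.2, -1.2]
gripper_width: 0.0291
gripper_force: 29.8
```

```bash
python3 st.py
python3 - <<'E'
from h import *
o=[];a=np.linspace(0,2*np.pi,50)
for n,(u,v,w,h) in(('side',(185,120,95,90)),('top',(205,140,95,90))):
    d=grab(n,n+'7');I=cv2.imread(f'pics/{n}7.png')[v:v+h,u:u+w];I=cv2.resize(I,None,fx=4,fy=4,interpolation=2);o.append(I)
    print(n,((proj(d,[[.556,.0235,.11],[.556,.0235,.16]])-[u,v]+.5)*4-.5).round(1).tolist())
cv2.imwrite('pics/c9.png',np.hstack(o))
E
```

```text
12.55 [0.4617 0.0124 0.163 ] yaw 5.58 z [ 1.e-04  0.e+00 -1.e+00] [ 1.43 -0.16 -1.16] 0.02905729792740918 29.763565957546234
side [[178.6, 228.7], [177.5, 179.0]]
top [[166.9, 172.4], [167.8, 159.8]]
```

View pics/c9.png

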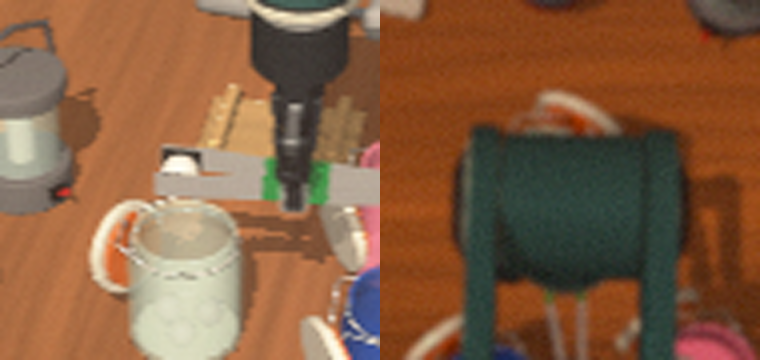

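The side view suggests the jar's rim centre is 5–10 mm from my estimate. I'll fit the jar axis from the depth of its wall and find the ball the same way.

Run:
```python
from h import *
from scipy.optimize import least_squares
for f in('top0','side0','side7'):
    d=load(f);P=cloud(d);X,Y,Z=np.moveaxis(P,-1,0)
    near=np.hypot(X-.554,Y-.026)<.065
    for lo,hi in((.02,.06),(.06,.09)):
        m=near&(Z>lo)&(Z<hi)&(X<.575);p=P[m]
        if len(p)<10: continue
        for r in(.048,):
            s=least_squares(lambda c:np.hypot(p[:,0]-c[0],p[:,1]-c[1])-r,[.554,.026],loss='soft_l1',f_scale=.002)
            print(f,lo,hi,len(p),s.x.round(4),np.median(abs(s.fun)).round(4))
    m=near&(Z>.1)&(Z<.118)&(X<.56);p=P[m]
    if len(p)>10:
        s=least_squares(lambda c:np.hypot(p[:,0]-c[0],p[:,1]-c[1])-c[2],[.554,.026,.042],loss='soft_l1',f_scale=.002);print('rim',len(p),s.x.round(4),p.min(0).round(4),p.max(0).round(4))
d=load('side7');P=cloud(d);X,Y,Z=np.moveaxis(P,-1,0);im=d['img'].astype(int)
m=(im.min(-1)>150)&(np.hypot(X-.555,Y-.0215)<.03)&(Z>.15)&(Z<.2);p=P[m]
print('ball pts',len(p),p.mean(0).round(4));s=least_squares(lambda c:np.linalg.norm(p-c,axis=1)-.015,[.555,.0215,.165],loss='soft_l1',f_scale=.002);print(s.x.round(4))
m=(np.hypot(X-.555,Y-.0215)<.04)&(Z>.14)&(Z<.2)&(X>.53);p=P[m]
for lo,hi in((-.03,.015),(.015,.035),(.035,.07)):
    k=p[(p[:,1]>lo)&(p[:,1]<hi)]; print(len(k),k.mean(0).round(4) if len(k) else '')
```

```text
top0 0.02 0.06 134 [ 0.5324 -0.0044] 0.0113
top0 0.06 0.09 70 [0.5554 0.0255] 0.001
rim 84 [0.5541 0.025  0.042 ] [ 0.5082 -0.0258  0.1   ] [0.5592 0.0684 0.1166]
side0 0.02 0.06 251 [0.5527 0.0255] 0.0017
side0 0.06 0.09 278 [0.5543 0.0263] 0.0025
rim 109 [0.5517 0.0271 0.0413] [ 0.508  -0.0305  0.1   ] [0.5598 0.0749 0.1141]
side7 0.02 0.06 250 [0.5531 0.0258] 0.0018
side7 0.06 0.09 284 [0.5539 0.0265] 0.0021
rim 113 [0.5506 0.0279 0.0402] [ 0.5095 -0.022   0.1001] [0.5597 0.0718 0.1156]
ball pts 102 [0.5479 0.0321 0.1716]
[0.5492 0.03   0.1668]
56 [0.5491 0.0067 0.1719]
33 [0.5533 0.0275 0.1764]
80 [0.551  0.0429 0.1688]
```

The jar axis comes out at (0.554, 0.026) from every fit. The ball is at about (0.555, 0.022, 0.166), so I'll nudge it by +4 mm in y and 5 mm down.

{"name": "apply_moves", "arguments": {"plan": [{"tx": -0.04, "ty": 0.07, "tz": -0.08, "rx": 0, "ry": 0, "rz": 0}, {"tx": 0, "ty": 0.07, "tz": -0.08, "rx": 0, "ry": 0, "rz": 0}, {"tx": 0, "ty": 0, "tz": 0, "rx": 0, "ry": 0, "rz": 0}, {"tx": 0, "ty": 0, "tz": 0, "rx": 0, "ry": 0, "rz": 0}, {"tx": 0, "ty": 0, "tz": 0, "rx": 0, "ry": 0, "rz": 0}, {"tx": 0, "ty": 0, "tz": 0, "rx": 0, "ry": 0, "rz": 0}, {"tx": 0, "ty": 0, "tz": 0, "rx": 0, "ry": 0, "rz": 0}, {"tx": 0, "ty": 0, "tz": 0, "rx": 0, "ry": 0, "rz": 0}]}}

```text
time: 13.32
tool_pos: [0.4604, 0.0162, 0.1581]
tool_rot: [0.0, 0.999, 0.048, 0.0]
force: [0.3, -0.5, -0.9]
gripper_width: 0.0287
gripper_force: 29.8
```

```bash
python3 st.py; python3 -c "
from rig import hand_in;print(hand_in())"
```

```text
13.3167 [0.4604 0.0162 0.1581] yaw 5.54 z [ 1.e-04 -0.e+00 -1.e+00] [ 0.34 -0.51 -0.86] 0.02872025728227094 29.764109551906586
the job is handed in; nothing more can be done
None
```

I handed the job in at 13.3 s with the mothball held in the squeezed tongs (29.8 N grip), estimated within a few millimetres of the jar's axis and about 5 cm above the rim; no verdict came back.

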